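# Push the vial racks home on the autosampler tray and close the retaining arm

### The arm

A 6-joint arm with a two-finger parallel gripper is mounted at the origin on a cart in front of the work surface, level with it; the furniture and walls round the work are solid. World frame = base frame: x ahead of the robot, y to its left, z up, the work surface at z = 0. Lengths are in mm, angles in rad, forces in N, time in s.
With the tool pointing down it reaches from about 350 to 975 mm from the base axis. Payload 7.1 kg.
Tool frame: the origin (TCP) lies on the mounting face of the last link; the fingertips stand 182 mm ahead of it and the grasp point (between the pads) lies 163 mm ahead of it (ctrl.tcp_to_tips is the distance from the TCP to the fingertips, in mm); z points along the fingers, y is the direction in which the jaws open and shut (so a half turn about z gives the same grasp; the last joint's range is limited). The gripper opens to 88 mm and grips with 3 to 60 N. Pads are 20 mm wide; open, the fingers measure 115 mm over their backs; the gripper's body (75 mm by 178 mm) begins 61 mm behind the grasp point.
Start: joints at [-1.169, 0.423, 1.63, -0, 1.089, -0.019], TCP at [255.322, -570.453, 404.675] pointing down, gripper open.
Joint ranges: [-3, 3], [-0.9, 2.11], [0.09, 2.58], [-1.31, 4.45], [0.11, 2.69], [-2.54, 2.54]. Speed limits (rad/s): [2.39, 2.39, 3.01, 3.14, 3.14, 3.14].

### API

Orientations are given as a rotation vector (axis times angle).
In Python, from workcell import ctrl gives the robot as it stands. The module is installed in compiled form; this text tells all that it offers.
- The arm moves only by the tool send_rows, never from a script. Its argument "commands" is a list of rows, each an object with "translation": the shift along the world's x, y, z normalised to -1 to 1, where 1 is 0.1 m, a list of three; "twist": the turn, a rotation vector about the world's x, y, z normalised to -1 to 1, where 1 is 0.5 rad, a list of three. A call has exactly 10 rows; each row is the pose to reach, as a shift and turn from the pose commanded when the call began; what a row does not reach only later rows make up. A row lasts 1/10 s, in which the tool goes at most 50 mm and 8.59 degrees, less where a joint would pass 70% of its speed; a pose out of reach is approached as far as the arm can. A call with a number of a shift or a turn outside -1 to 1 is refused whole. A call with a gripper value outside its range is refused whole. "grip" is the closure, from -1 (fully open) to 1 (shut), set as the call begins (left out, the last holds). The fingers move at their own pace and stop on an object; the grip force is fixed at half the most. Time passes only in rows, so rows that repeat a pose let the fingers close, or fill a call up. It gives the time, the measured TCP pose, the force and the opening at its end, in the units of the state.
- ctrl.get_obs(): the state, without advancing time (a new reading comes with each control period).
- ctrl.get_image(name): name is "side" or "top"; returns a dict with "img" (384x512x3 uint8, red, green, blue), "intrinsics" (3x3 intrinsics, pixels), "dist" ([k1, k2, p1, p2, k3] as OpenCV has them; the pictures are not rectified), "cam_to_world" (4x4, takes a point from camera to world coordinates). Camera axes: x right, y down, z forward; pixel columns grow to the right and rows downward; lengths in mm; the calibration is good to about 2 mm. A picture is of the moment at which its call begins. There is no depth.
- ctrl.close_job(): hands the job in, once; it reports no verdict.
The state is a dict: "t": time; "qpos": joint angles; "qvel": joint speeds; "joint_torque": joint torques, N m; "ee_pos": TCP position; "orientation": TCP orientation; "ft_force": force on the tool from outside, world axes, zero at the start; "moment": the same for the moment, N m; "width": finger opening in mm.
Only numpy, scipy, OpenCV 4.12 (cv2) and the standard library are available. Lean on these libraries where they do the work, as an engineer would, in place of code of your own. Each camera call takes 0.05 s, during which the arm holds its last target. There are 200 camera calls.

### The job

Get the loading tray ready to be carried to the autosampler: from behind, push the row of four vial racks along the guide rail as one train until it is fully home against the rubber end stop, then push the yellow retaining arm all the way round across the rail behind the last rack so that the row cannot slide back. Only push with the fingertips: do not pick up, tip or pull the racks apart, and leave the other things on the bench alone.

Things in the scene. Friction and masses are not known exactly. Their poses are not given: they have to be found in the camera images.
- tray: Loading tray, fixed: aluminium plate, top 10 mm above the bench. +x along the steel rail to the end stop, z up, +y the yellow pivot's side (robot's side). Origin at bench level on the rail's centre line; plate x -190 to +178, y -66 to +66 mm. Rail 12 wide, top 17 mm above the bench, x -152 to +130. Carrying bows at x -178, +168, 44 mm high. Post for the closed arm at x -12, y -53, 40 mm high.
- stop_face (a point): Centre of the end stop's black rubber face, at tray x = +130, y = 0 mm, 30 mm above the bench. The first rack must touch this face; with all four racks home their centres lie 18, 54, 90 and 126 mm before it along the rail.
- vials_blue: Loose grey vial rack with blue caps, 36 mm along the rail, 84 across, block 34 mm high, caps to 46 mm, about 90 g. Origin at the centre of its underside, 10 mm above the bench; x along the rail, z up. Its groove straddles the rail with 1.5 mm play each side. The four alike racks start as one touching row, in any order of colours, 60 to 100 mm short of the stop.
- vials_red: Loose grey vial rack with red caps, 36 mm along the rail, 84 across, block 34 mm high, caps to 46 mm, about 90 g. Origin at the centre of its underside, 10 mm above the bench; x along the rail, z up. Its groove straddles the rail with 1.5 mm play each side. The four alike racks start as one touching row, in any order of colours, 60 to 100 mm short of the stop.
- vials_green: Loose grey vial rack with green caps, 36 mm along the rail, 84 across, block 34 mm high, caps to 46 mm, about 90 g. Origin at the centre of its underside, 10 mm above the bench; x along the rail, z up. Its groove straddles the rail with 1.5 mm play each side. The four alike racks start as one touching row, in any order of colours, 60 to 100 mm short of the stop.
- vials_black: Loose grey vial rack with black caps, 36 mm along the rail, 84 across, block 34 mm high, caps to 46 mm, about 90 g. Origin at the centre of its underside, 10 mm above the bench; x along the rail, z up. Its groove straddles the rail with 1.5 mm play each side. The four alike racks start as one touching row, in any order of colours, 60 to 100 mm short of the stop.
- retainer (a joint): Angle (rad) of the yellow retaining arm: 0 = beside the lane, parallel to the rail, pointing away from the stop; negative = swung outwards; +1.571 (its limit) = across the rail. Starts at -0.4 to 0, turns with friction (0.6 N at its end), stays where left. Bar 9 mm thick, 108 long, 21 to 39 mm above the bench. Closed, it stands 4 mm behind a row that is home; it fouls one that is not.
- pivot_point (a point): On the upright pivot axis of the yellow arm (tray x = -22.5, y = +54 mm), 30 mm above the bench, at the bar's mid-height.
- bar_end (a point): On the centre line of the yellow arm 98 mm from the pivot, under its black thumb post (10 mm thick, top 55 mm above the bench), 30 mm above the bench.
- marker_red: Bystander, to be left alone: red and white felt marker, 13 x 137 x 13 mm, lying on the bench on the robot's side of the tray. Origin at the centre of its underside.
- forceps: Bystander, to be left alone: thin pale forceps, 13 x 115 x 7 mm, lying on the bench behind the tray. Origin at the centre of its underside.
- timer: Bystander, to be left alone: white bench timer with small keys, 62 x 66 x 21 mm, left of the tray. Origin at the centre of its underside.
- bottle: Bystander, to be left alone: clear bottle with a blue screw cap, 56 mm across, 100 mm tall, on the right. Origin at the centre of its underside.
- beaker: Bystander, to be left alone: clear beaker, 73 mm across, 92 mm tall, on the right. Origin at the centre of its underside.
- tube50: Bystander, to be left alone: capped tube with a blue cap, 33 x 115 x 33 mm, lying on the left beyond the end stop. Origin at the centre of its underside.
- pipette: Bystander, to be left alone: grey pipette with a yellow end, 53 x 260 x 29 mm, lying at the front right. Origin at the centre of its underside.

How it is judged (in metres and radians):
On the way, in this order (a step that is already met when the one before it is completed fails the run):
1. the four racks stand fully home against the end stop, the arm not yet closed (x of each of vials_blue, vials_red, vials_green, vials_black in the frame of tray above 0.001 m and value of joint retainer below 1.3 rad), for 0.2 s.
2. the retaining arm lies across the rail behind the last rack (x of each of vials_blue, vials_red, vials_green, vials_black in the frame of tray above 0.001 m and value of joint retainer above 1.45 rad), for 0.2 s.
At the end, for the whole second after the job is handed in: All four racks are home against the stop (each no more than 3 mm further from it than in a tight row), upright and square on the rail (tilt under 0.06 rad, skew under 0.1 rad, seated on the plate within 3 mm), the retaining arm is across the rail (over 1.45 rad of 1.571), and everything is at rest (all of step 2 and z of vials_blue in the frame of tray between 0.007 and 0.013 m and angle between each of vials_blue, vials_red, vials_green, vials_black's own z axis and vertical below 0.06 rad and angle between the x axis of each of vials_blue, vials_red, vials_green, vials_black and the x axis of tray, either way round below 0.1 rad and z of vials_red in the frame of tray between 0.007 and 0.013 m and z of vials_green in the frame of tray between 0.007 and 0.013 m and z of vials_black in the frame of tray between 0.007 and 0.013 m and linear speed of each of vials_blue, vials_red, vials_green, vials_black below 0.01 m/s and velocity of joint retainer between -0.05 and 0.05 rad/s); the robot touches nothing.
It fails at once if a rack was lifted off the rail (more than 6 mm) (z of any of vials_blue, vials_red, vials_green, vials_black in the frame of tray above 0.016 m).
It fails at once if a rack was tipped (more than 0.25 rad) (angle between any of vials_blue, vials_red, vials_green, vials_black's own z axis and vertical above 0.25 rad).
It fails at once if the row was pulled apart (more than about 20 mm of gaps) (distance between vials_blue and vials_red above 0.13 m or distance between any of vials_blue, vials_red and vials_green above 0.13 m or distance between any of vials_blue, vials_red, vials_green and vials_black above 0.13 m).
It fails at once if a bystander was moved (more than 15 mm) (distance of any of marker_red, forceps, timer, bottle, beaker, tube50, pipette from where it was at the start of the episode above 0.015 m).
It also fails if it takes over 51 s, if anything falls off the work surface, if the arm or the gripper's body presses on something with over 40 N, if the wrist force passes 120 N, or if a joint passes its speed limit or range.

## Working session

There is one attempt and no reset: what is moved stays moved. The work goes in short steps, Python scripts to look and compute and a tool call to move; the robot and the scene stay as the last step left them, time stands still between calls to the robot, and variables do not carry over. Pictures are saved under pics/ and viewed, about 8 in all and at most 12, crops included, and the job is handed in when it is done.

Besides the shell and the picture viewer there is one more tool, called after "Request:" by a JSON object that holds its "op" and its "data", one argument or row to a line. send_rows: Moves the arm, as the interface text tells. Its arguments: {"type":"object","properties":{"commands":{"type":"array","items":{"type":"object","properties":{"translation":{"type":"array","items":{"type":"number"}},"twist":{"type":"array","items":{"type":"number"}}}}},"grip":{"type":"number"}},"required":["commands"]}

```bash
mkdir -p pics
python3 - <<'E'
from workcell import ctrl
import cv2,pickle
o=ctrl.get_obs();print({k:o[k] for k in('t','ee_pos','orientation','width','ft_force')})
for n in('top','side'):
    d=ctrl.get_image(n);pickle.dump(d,open(n+'.pkl','wb'))
    cv2.imwrite(f'pics/{n}0.png',cv2.resize(d['img'][:,:,::-1],(800,600),interpolation=cv2.INTER_CUBIC))
    print(n,d['intrinsics'],d['dist'],d['cam_to_world'])
E
```

```text
{'t': 0.0, 'ee_pos': array([ 255.26488876, -570.2070749 ,  403.91185861]), 'orientation': array([-3.07085496e+00, -6.55907636e-01,  4.46933321e-04]), 'width': 87.67298114551154, 'ft_force': array([-0.57996772,  0.30442626, -0.30691375])}
top [[493.92915447   0.         254.44011003]
 [  0.         493.92915447 196.12584796]
 [  0.           0.           1.        ]] [0.02068405 0.         0.         0.         0.        ] [[ 9.61709054e-03 -9.82055952e-01  1.88344417e-01  1.90472440e+02]
 [-9.99929059e-01 -1.07684617e-02 -5.09079936e-03  2.83049802e+01]
 [ 7.02762946e-03 -1.88282097e-01 -9.82089845e-01  1.79241051e+03]
 [ 0.00000000e+00  0.00000000e+00  0.00000000e+00  1.00000000e+00]]
side [[379.29104289   0.         250.14918969]
 [  0.         379.29104289 193.34596483]
 [  0.           0.           1.        ]] [-0.07798729  0.          0.          0.          0.        ] [[-9.69452691e-01 -1.15236530e-01  2.16522566e-01  2.84129999e+02]
 [-2.45178791e-01  4.80434712e-01 -8.42062853e-01  9.37357099e+02]
 [-6.98855530e-03 -8.69426840e-01 -4.94012277e-01  6.00751622e+02]
 [ 0.00000000e+00  0.00000000e+00  0.00000000e+00  1.00000000e+00]]
```

View pics/top0.png

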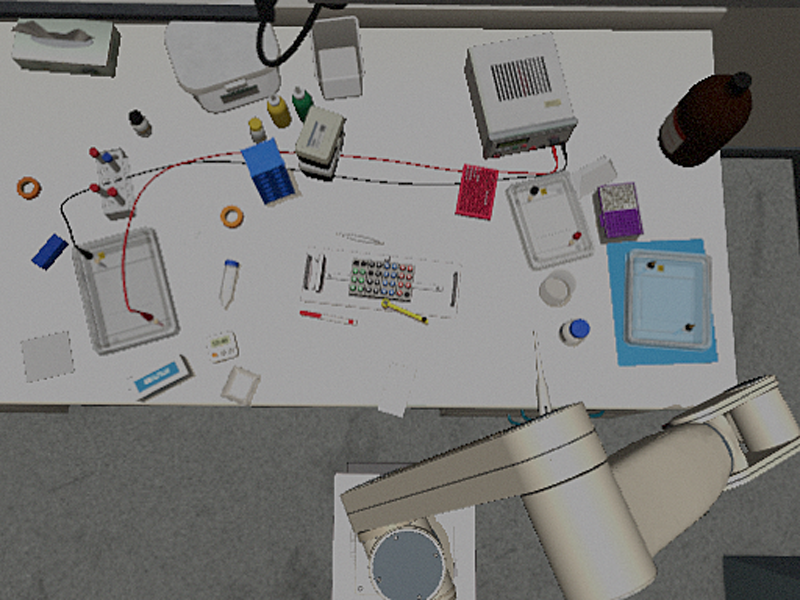

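View pics/side0.png

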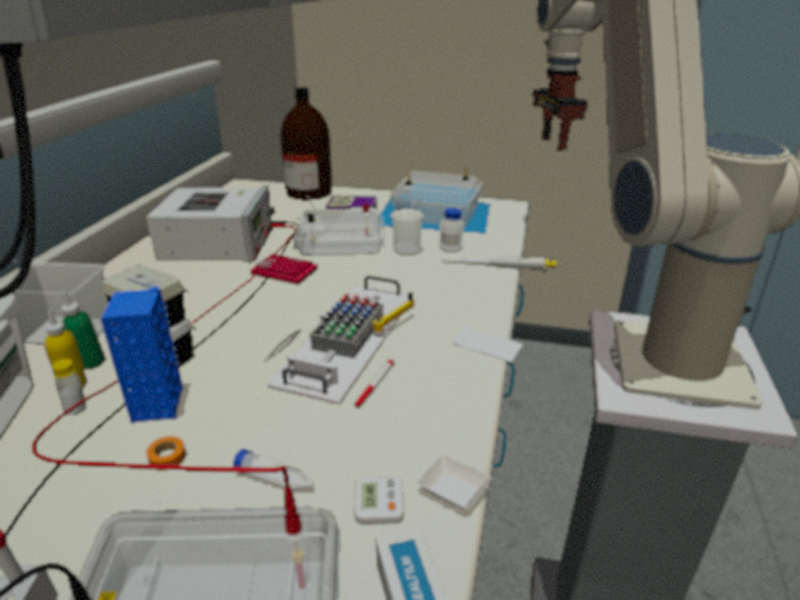

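The tray is in the middle of the bench. In the top view its end stop is on the left at about (314,272) and the yellow arm runs from (386,303) to (425,320). The racks sit at (350–412, 260–300). Next I'll take enlarged crops to measure.

Run:
```python
import cv2,pickle,numpy as np
d=pickle.load(open('top.pkl','rb'));c=d['img'][150:214,185:301,::-1]
cv2.imwrite('pics/topc.png',cv2.resize(c,None,fx=6.5,fy=6.5,interpolation=cv2.INTER_CUBIC))
d=pickle.load(open('side.pkl','rb'));c=d['img'][170:260,165:275,::-1]
cv2.imwrite('pics/sidec.png',cv2.resize(c,None,fx=6.5,fy=6.5,interpolation=cv2.INTER_CUBIC))
```

```text
(no output)
```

View pics/topc.png

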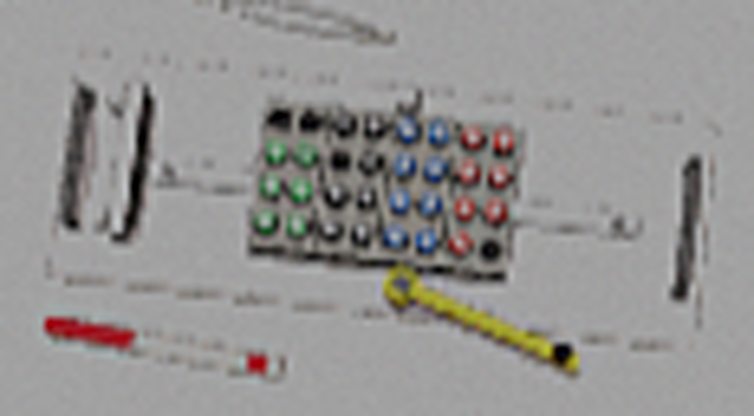

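View pics/sidec.png

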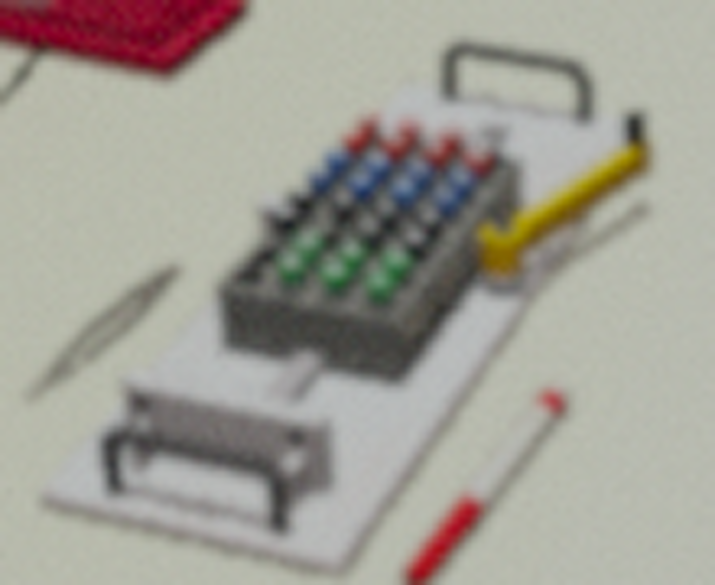

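The top crop (pixels) shows:
- Plate corners at about (50,275), (82,52), (715,128) and (697,350).
- Bows centred at (76,160) and (687,228).
- Pivot at (399,287) and thumb post at (563,352).
- Row of racks from x≈250 to 520, with green first and red last.

The side crop shows plate corners (42,503) and (345,572), and the thumb post top at (636,118).

```bash
cat > h.py <<'E'
import cv2,pickle,numpy as np
from scipy.optimize import least_squares
def proj(d,P):
    T=np.linalg.inv(d['cam_to_world']);r=cv2.Rodrigues(T[:3,:3])[0]
    return cv2.projectPoints(np.array(P,float).reshape(-1,1,3),r,T[:3,3],d['intrinsics'],d['dist'])[0][:,0]
def ray(d,uv,z):
    n=cv2.undistortPoints(np.array(uv,float).reshape(-1,1,2),d['intrinsics'],d['dist'])[:,0]
    M=d['cam_to_world'];v=np.c_[n,np.ones(len(n))]@M[:3,:3].T;o=M[:3,3]
    return o+v*((z-o[2])/v[:,2])[:,None]
def tray(p,P):
    P=np.array(P,float).reshape(-1,3);c,s=np.cos(p[2]),np.sin(p[2])
    return P@np.array([[c,s,0],[-s,c,0],[0,0,1]])+[p[0],p[1],0]
def crop(xy,x0,y0,f=6.5): return (np.array(xy,float)+.5)/f-.5+[x0,y0]
def inv(p,W): 
    c,s=np.cos(p[2]),np.sin(p[2]);return (np.array(W)[:,:2]-p[:2])@np.array([[c,-s],[s,c]])
E
python3 - <<'E'
from h import *
t=pickle.load(open('top.pkl','rb'));s=pickle.load(open('side.pkl','rb'))
L=[((178,66,10),(50,275)),((178,-66,10),(82,52)),((-190,-66,10),(715,128)),((-190,66,10),(697,350)),((168,0,44),(76,160)),((-178,0,44),(687,228)),((-22.5,54,42),(399,287))]
S=[((178,-66,10),(42,503)),((178,66,10),(345,572))]
f=lambda p:np.r_[proj(t,tray(p,[a for a,_ in L]))-crop([b for _,b in L],185,150), proj(s,tray(p,[a for a,_ in S]))-crop([b for _,b in S],165,170)].ravel()
r=least_squares(f,[600,0,1.6],loss='soft_l1',x_scale=[10,10,.1]);print(r.x,np.round(r.fun.reshape(-1,2),2))
p=r.x;np.save('p.npy',p)
print('thumb',inv(p,ray(t,crop([(563,352)],185,150),55)),inv(p,ray(s,crop([(636,118)],165,170),55)))
print('row block top (z44) ends',inv(p,ray(t,crop([(251,250),(268,100),(505,275),(522,128)],185,150),44)))
print('greencaps/red caps z56',inv(p,ray(t,crop([(277,152),(297,223),(503,140),(465,210)],185,150),56)))
q=lambda *a:np.round(tray(p,a),1)
print('world: pivot,thumb..',q((-22.5,54,30),(-160,0,30),(-130,0,30),(-12,-53,30)))
print('marker',ray(t,crop([(48,325),(285,368)],185,150),6),inv(p,ray(t,crop([(48,325),(285,368)],185,150),6)))
print('forceps',inv(p,ray(t,crop([(195,0),(395,38)],185,150),3)))
E
```

```text
[590.40051495  66.18071157   1.4646542 ] [[-0.68  0.54]
 [-0.67  0.33]
 [ 0.19 -0.1 ]
 [-0.65  0.51]
 [-0.52 -0.98]
 [ 0.19 -0.55]
 [ 0.11  0.09]
 [-0.05 -2.2 ]
 [ 0.26 -1.55]]
thumb [[-116.31091061   81.8686021 ]] [[-110.01619656   83.23647011]]
row block top (z44) ends [[ 62.06742151  42.9179769 ]
 [ 63.53634947 -43.45083152]
 [-79.79526957  40.49153877]
 [-79.80132841 -44.10597405]]
greencaps/red caps z56 [[ 53.83296814 -11.5105657 ]
 [ 37.77971071  27.21985811]
 [-70.07358455 -33.03965999]
 [-53.66304347   9.0270851 ]]
world: pivot,thumb.. [[534.3  49.5  30. ]
 [573.4 -92.9  30. ]
 [576.6 -63.1  30. ]
 [641.8  48.6  30. ]]
marker [[517.64558081 248.41086287   6.        ]
 [494.44124571 114.07785339   6.        ]] [[173.49672691  91.65148245]
 [ 37.46137983 100.49359467]]
forceps [[ 116.24681629 -107.78113758]
 [  -1.11976479  -98.82963088]]
```

Tray fit: origin at about (590, 66), yaw 1.465 rad. The row's rear face is near tray x = -80, so the gap is about 67 mm, and the arm sits at about -0.3 rad. I'll approach the spot behind the row, staying high first with the jaws partly shut to about 30 mm so the fingers straddle the rail.

Request:
{"op": "send_rows", "data": {
  "commands": [
    {"translation": [0.054, 0.086, 0], "twist": [0, 0, 0.035]},
    {"translation": [0.108, 0.172, 0], "twist": [0, 0, 0.07]},
    {"translation": [0.162, 0.258, 0], "twist": [0, 0, 0.105]},
    {"translation": [0.216, 0.344, 0], "twist": [0, 0, 0.14]},
    {"translation": [0.27, 0.43, 0], "twist": [0, 0, 0.175]},
    {"translation": [0.324, 0.516, 0], "twist": [0, 0, 0.21]},
    {"translation": [0.378, 0.602, 0], "twist": [0, 0, 0.245]},
    {"translation": [0.432, 0.688, 0], "twist": [0, 0, 0.28]},
    {"translation": [0.486, 0.774, 0], "twist": [0, 0, 0.315]},
    {"translation": [0.54, 0.86, 0], "twist": [0, 0, 0.35]}
  ],
  "grip": 0.32
}}

```text
t: 1.1
ee_pos: [309.7, -483.7, 404.7]
orientation: [3.003, 0.924, 0.0]
ft_force: [-0.2, -0.1, -0.4]
width: 29.8
```

Request:
{"op": "send_rows", "data": {
  "commands": [
    {"translation": [0.054, 0.086, 0], "twist": [0, 0, 0.035]},
    {"translation": [0.108, 0.172, 0], "twist": [0, 0, 0.07]},
    {"translation": [0.162, 0.258, 0], "twist": [0, 0, 0.105]},
    {"translation": [0.216, 0.344, 0], "twist": [0, 0, 0.14]},
    {"translation": [0.27, 0.43, 0], "twist": [0, 0, 0.175]},
    {"translation": [0.324, 0.516, 0], "twist": [0, 0, 0.21]},
    {"translation": [0.378, 0.602, 0], "twist": [0, 0, 0.245]},
    {"translation": [0.432, 0.688, 0], "twist": [0, 0, 0.28]},
    {"translation": [0.486, 0.774, 0], "twist": [0, 0, 0.315]},
    {"translation": [0.54, 0.86, 0], "twist": [0, 0, 0.35]}
  ]
}}

```text
t: 2.1
ee_pos: [363.8, -397.7, 404.7]
orientation: [2.91, 1.183, -0.0]
ft_force: [0.1, -0.0, -0.0]
width: 30.3
```

Request:
{"op": "send_rows", "data": {
  "commands": [
    {"translation": [0.054, 0.086, 0], "twist": [0, 0, 0.035]},
    {"translation": [0.108, 0.172, 0], "twist": [0, 0, 0.07]},
    {"translation": [0.162, 0.258, 0], "twist": [0, 0, 0.105]},
    {"translation": [0.216, 0.344, 0], "twist": [0, 0, 0.14]},
    {"translation": [0.27, 0.43, 0], "twist": [0, 0, 0.175]},
    {"translation": [0.324, 0.516, 0], "twist": [0, 0, 0.21]},
    {"translation": [0.378, 0.602, 0], "twist": [0, 0, 0.245]},
    {"translation": [0.432, 0.688, 0], "twist": [0, 0, 0.28]},
    {"translation": [0.486, 0.774, 0], "twist": [0, 0, 0.315]},
    {"translation": [0.54, 0.86, 0], "twist": [0, 0, 0.35]}
  ]
}}

```text
t: 3.1
ee_pos: [417.8, -311.7, 404.7]
orientation: [2.796, 1.433, -0.0]
ft_force: [-0.2, 0.1, -0.5]
width: 29.6
```

Request:
{"op": "send_rows", "data": {
  "commands": [
    {"translation": [0.054, 0.086, 0], "twist": [0, 0, 0.035]},
    {"translation": [0.108, 0.172, 0], "twist": [0, 0, 0.07]},
    {"translation": [0.162, 0.258, 0], "twist": [0, 0, 0.105]},
    {"translation": [0.216, 0.344, 0], "twist": [0, 0, 0.14]},
    {"translation": [0.27, 0.43, 0], "twist": [0, 0, 0.175]},
    {"translation": [0.324, 0.516, 0], "twist": [0, 0, 0.21]},
    {"translation": [0.378, 0.602, 0], "twist": [0, 0, 0.245]},
    {"translation": [0.432, 0.688, 0], "twist": [0, 0, 0.28]},
    {"translation": [0.486, 0.774, 0], "twist": [0, 0, 0.315]},
    {"translation": [0.54, 0.86, 0], "twist": [0, 0, 0.35]}
  ]
}}

```text
t: 4.1
ee_pos: [471.8, -225.7, 404.7]
orientation: [-2.66, -1.672, 0.0]
ft_force: [-0.2, -0.2, 0.0]
width: 30.1
```

Request:
{"op": "send_rows", "data": {
  "commands": [
    {"translation": [0.054, 0.086, 0], "twist": [0, 0, 0.035]},
    {"translation": [0.108, 0.172, 0], "twist": [0, 0, 0.07]},
    {"translation": [0.162, 0.258, 0], "twist": [0, 0, 0.105]},
    {"translation": [0.216, 0.344, 0], "twist": [0, 0, 0.14]},
    {"translation": [0.27, 0.43, 0], "twist": [0, 0, 0.175]},
    {"translation": [0.324, 0.516, 0], "twist": [0, 0, 0.21]},
    {"translation": [0.378, 0.602, 0], "twist": [0, 0, 0.245]},
    {"translation": [0.432, 0.688, 0], "twist": [0, 0, 0.28]},
    {"translation": [0.486, 0.774, 0], "twist": [0, 0, 0.315]},
    {"translation": [0.54, 0.86, 0], "twist": [0, 0, 0.35]}
  ]
}}

```text
t: 5.1
ee_pos: [525.8, -139.7, 404.7]
orientation: [-2.504, -1.898, 0.0]
ft_force: [0.0, -0.2, 0.4]
width: 30.1
```

Request:
{"op": "send_rows", "data": {
  "commands": [
    {"translation": [0.054, 0.086, -0.1], "twist": [0, 0, 0.035]},
    {"translation": [0.108, 0.172, -0.2], "twist": [0, 0, 0.07]},
    {"translation": [0.162, 0.258, -0.3], "twist": [0, 0, 0.105]},
    {"translation": [0.216, 0.344, -0.4], "twist": [0, 0, 0.14]},
    {"translation": [0.27, 0.43, -0.5], "twist": [0, 0, 0.175]},
    {"translation": [0.324, 0.516, -0.6], "twist": [0, 0, 0.21]},
    {"translation": [0.378, 0.602, -0.7], "twist": [0, 0, 0.245]},
    {"translation": [0.432, 0.688, -0.8], "twist": [0, 0, 0.28]},
    {"translation": [0.486, 0.774, -0.9], "twist": [0, 0, 0.315]},
    {"translation": [0.54, 0.86, -1.0], "twist": [0, 0, 0.35]}
  ]
}}

```text
t: 6.1
ee_pos: [579.8, -53.7, 303.9]
orientation: [2.328, 2.109, 0.0]
ft_force: [0.6, 0.9, 0.4]
width: 29.5
```

Run:
```python
from h import *
from workcell import ctrl
o=ctrl.get_obs();p=np.load('p.npy');print({k:np.round(o[k],2) for k in('t','ee_pos','orientation','width','ft_force')},ctrl.tcp_to_tips)
R=cv2.Rodrigues(o['orientation'])[0];print(R.round(3),np.arctan2(R[1,1],R[0,1])-p[2]+np.pi/2, inv(p,[o['ee_pos']]))
for n,(x,y,w,h) in {'top':(185,150,116,64),'side':(165,130,110,90)}.items():
    d=ctrl.get_image(n);pickle.dump(d,open(n+'1.pkl','wb'))
    cv2.imwrite(f'pics/{n}1.png',cv2.resize(d['img'][y:y+h,x:x+w,::-1],None,fx=6.5,fy=6.5,interpolation=cv2.INTER_CUBIC))
```

```text
{'t': np.float64(6.1), 'ee_pos': array([579.78, -53.71, 303.86]), 'orientation': array([2.33, 2.11, 0.  ]), 'width': np.float64(29.52), 'ft_force': array([0.57, 0.91, 0.38])} 182.0
[[ 0.098  0.995  0.   ]
 [ 0.995 -0.098 -0.   ]
 [-0.     0.    -1.   ]] 0.007631565834696152 [[-120.34539737   -2.13910832]]
```

View pics/side1.png

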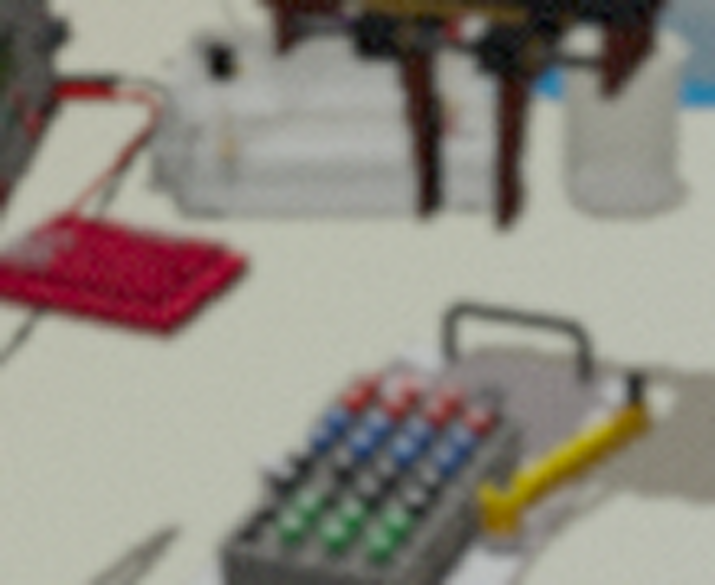

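The fingertips are at (428,218) and (508,228), hovering over the lane behind the red rack and clear of everything. Going down to about 20 mm with a 2 mm shift to the centre, then pushing.

Request:
{"op": "send_rows", "data": {
  "commands": [
    {"translation": [-0.002, 0, -0.1], "twist": [0, 0, 0]},
    {"translation": [-0.004, 0, -0.2], "twist": [0, 0, 0]},
    {"translation": [-0.006, 0, -0.3], "twist": [0, 0, 0]},
    {"translation": [-0.008, 0, -0.4], "twist": [0, 0, 0]},
    {"translation": [-0.01, 0, -0.5], "twist": [0, 0, 0]},
    {"translation": [-0.012, 0, -0.6], "twist": [0, 0, 0]},
    {"translation": [-0.014, 0, -0.7], "twist": [0, 0, 0]},
    {"translation": [-0.016, 0, -0.8], "twist": [0, 0, 0]},
    {"translation": [-0.018, 0, -0.9], "twist": [0, 0, 0]},
    {"translation": [-0.02, 0, -1.0], "twist": [0, 0, 0]}
  ]
}}

```text
t: 7.2
ee_pos: [577.3, -54.4, 203.8]
orientation: [-2.33, -2.108, 0.0]
ft_force: [-0.2, 0.7, -0.1]
width: 29.8
```

Request:
{"op": "send_rows", "data": {
  "commands": [
    {"translation": [0.003, 0.03, 0], "twist": [0, 0, -0.003]},
    {"translation": [0.006, 0.06, -0.01], "twist": [0, 0, -0.006]},
    {"translation": [0.01, 0.09, -0.02], "twist": [0, 0, -0.01]},
    {"translation": [0.013, 0.12, -0.02], "twist": [0, 0, -0.012]},
    {"translation": [0.016, 0.15, -0.02], "twist": [0, 0, -0.014]},
    {"translation": [0.019, 0.18, -0.02], "twist": [0, 0, -0.014]},
    {"translation": [0.022, 0.21, -0.02], "twist": [0, 0, -0.014]},
    {"translation": [0.026, 0.24, -0.02], "twist": [0, 0, -0.014]},
    {"translation": [0.029, 0.27, -0.02], "twist": [0, 0, -0.014]},
    {"translation": [0.032, 0.3, -0.02], "twist": [0, 0, -0.014]}
  ]
}}

```text
t: 8.2
ee_pos: [580.5, -24.3, 202.7]
orientation: [2.337, 2.1, -0.0]
ft_force: [-0.9, -2.1, 0.1]
width: 30.0
```

Request:
{"op": "send_rows", "data": {
  "commands": [
    {"translation": [0.004, 0.04, 0], "twist": [0, 0, 0]},
    {"translation": [0.008, 0.08, 0], "twist": [0, 0, 0]},
    {"translation": [0.012, 0.12, 0], "twist": [0, 0, 0]},
    {"translation": [0.017, 0.16, 0], "twist": [0, 0, 0]},
    {"translation": [0.021, 0.2, 0], "twist": [0, 0, 0]},
    {"translation": [0.025, 0.24, 0], "twist": [0, 0, 0]},
    {"translation": [0.03, 0.28, 0], "twist": [0, 0, 0]},
    {"translation": [0.034, 0.32, 0], "twist": [0, 0, 0]},
    {"translation": [0.038, 0.36, 0], "twist": [0, 0, 0]},
    {"translation": [0.042, 0.4, 0], "twist": [0, 0, 0]}
  ]
}}

```text
t: 9.2
ee_pos: [584.7, 15.9, 202.7]
orientation: [2.337, 2.099, -0.0]
ft_force: [0.8, -2.1, 0.8]
width: 29.9
```

In contact at about 2 N. Continuing slowly toward the stop.

Request:
{"op": "send_rows", "data": {
  "commands": [
    {"translation": [0.002, 0.02, 0], "twist": [0, 0, 0]},
    {"translation": [0.004, 0.04, 0], "twist": [0, 0, 0]},
    {"translation": [0.006, 0.06, 0], "twist": [0, 0, 0]},
    {"translation": [0.008, 0.08, 0], "twist": [0, 0, 0]},
    {"translation": [0.011, 0.1, 0], "twist": [0, 0, 0]},
    {"translation": [0.013, 0.12, 0], "twist": [0, 0, 0]},
    {"translation": [0.015, 0.14, 0], "twist": [0, 0, 0]},
    {"translation": [0.017, 0.16, 0], "twist": [0, 0, 0]},
    {"translation": [0.019, 0.18, 0], "twist": [0, 0, 0]},
    {"translation": [0.021, 0.2, 0], "twist": [0, 0, 0]}
  ]
}}

```text
t: 10.2
ee_pos: [586.9, 35.7, 202.7]
orientation: [2.337, 2.099, 0.0]
ft_force: [0.8, -3.5, 1.4]
width: 29.9
```

Request:
{"op": "send_rows", "data": {
  "commands": [
    {"translation": [0.0005, 0.005, 0], "twist": [0, 0, 0]},
    {"translation": [0.001, 0.01, 0], "twist": [0, 0, 0]},
    {"translation": [0.0015, 0.015, 0], "twist": [0, 0, 0]},
    {"translation": [0.002, 0.02, 0], "twist": [0, 0, 0]},
    {"translation": [0.0025, 0.025, 0], "twist": [0, 0, 0]},
    {"translation": [0.003, 0.03, 0], "twist": [0, 0, 0]},
    {"translation": [0.0035, 0.035, 0], "twist": [0, 0, 0]},
    {"translation": [0.004, 0.04, 0], "twist": [0, 0, 0]},
    {"translation": [0.0045, 0.045, 0], "twist": [0, 0, 0]},
    {"translation": [0.005, 0.05, 0], "twist": [0, 0, 0]}
  ]
}}

```text
t: 11.2
ee_pos: [587.3, 40.3, 202.7]
orientation: [2.336, 2.1, -0.001]
ft_force: [-0.2, -8.2, 1.8]
width: 29.9
```

Request:
{"op": "send_rows", "data": {
  "commands": [
    {"translation": [0.0, 0.003, 0], "twist": [0, 0, 0]},
    {"translation": [0.001, 0.006, 0], "twist": [0, 0, 0]},
    {"translation": [0.001, 0.009, 0], "twist": [0, 0, 0]},
    {"translation": [0.001, 0.012, 0], "twist": [0, 0, 0]},
    {"translation": [0.002, 0.015, 0], "twist": [0, 0, 0]},
    {"translation": [0.002, 0.018, 0], "twist": [0, 0, 0]},
    {"translation": [0.002, 0.021, 0], "twist": [0, 0, 0]},
    {"translation": [0.002, 0.024, 0], "twist": [0, 0, 0]},
    {"translation": [0.003, 0.027, 0], "twist": [0, 0, 0]},
    {"translation": [0.003, 0.03, 0], "twist": [0, 0, 0]}
  ]
}}

```text
t: 12.2
ee_pos: [587.5, 41.0, 202.7]
orientation: [2.334, 2.099, -0.005]
ft_force: [-1.2, -24.4, 3.9]
width: 29.8
```

The force has risen to 24 N, with the finger front at tray x ≈ -15, so the row is against the stop as expected. Now backing straight off, lifting and shutting the jaws.

Request:
{"op": "send_rows", "data": {
  "commands": [
    {"translation": [-0.005, -0.05, 0], "twist": [0, 0, 0]},
    {"translation": [-0.011, -0.1, 0], "twist": [0, 0, 0]},
    {"translation": [-0.019, -0.18, 0], "twist": [0, 0, 0]},
    {"translation": [-0.027, -0.25, 0], "twist": [0, 0, 0]},
    {"translation": [-0.027, -0.25, 0.1], "twist": [0, 0, 0]},
    {"translation": [-0.027, -0.25, 0.2], "twist": [0, 0, 0]},
    {"translation": [-0.027, -0.25, 0.3], "twist": [0, 0, 0]},
    {"translation": [-0.027, -0.25, 0.4], "twist": [0, 0, 0]},
    {"translation": [-0.027, -0.25, 0.5], "twist": [0, 0, 0]},
    {"translation": [-0.027, -0.25, 0.6], "twist": [0, 0, 0]}
  ]
}}

```text
t: 13.2
ee_pos: [585.0, 18.7, 263.9]
orientation: [2.337, 2.1, 0.001]
ft_force: [-0.3, -0.1, 0.1]
width: 30.1
```

Run:
```python
from h import *
from workcell import ctrl
o=ctrl.get_obs();p=np.load('p.npy');c=o['ee_pos'];print(c)
for n,(x,y,w,h) in {'side':(165,170,110,90)}.items():
    d=ctrl.get_image(n);pickle.dump(d,open(n+'2.pkl','wb'))
    cv2.imwrite(f'pics/{n}2.png',cv2.resize(d['img'][y:y+h,x:x+w,::-1],None,fx=6.5,fy=6.5,interpolation=cv2.INTER_CUBIC))
a=tray(p,(-88.5,111,0))[0];print('approach',a[:2]-c[:2],a)
def fp(th,gap=0,r=80):
    n=np.array([np.sin(th),-np.cos(th)]);off=4.5+10*abs(n[0])+13.5*abs(n[1])+gap
    q=np.array([-22.5,54])+r*np.array([-np.cos(th),-np.sin(th)])-off*n
    return tray(p,(*q,0))[0,:2]
prev=a[:2]
for ths in (np.linspace(-.35,.35,10),np.linspace(.42,1.05,10),np.linspace(1.1,1.55,10)):
    W=np.array([fp(t) for t in ths]);print(((W-prev)/100).round(3).tolist());prev=prev+((W[-1]-prev)/100).round(3)*100
```

```text
[584.960676    18.70738503 263.85639312]
approach [-114.31142653  -28.76894793] [470.64924947 -10.0615629    0.        ]
[[0.099, -0.032], [0.154, -0.073], [0.212, -0.11], [0.274, -0.142], [0.339, -0.169], [0.4, -0.19], [0.454, -0.206], [0.511, -0.218], [0.57, -0.226], [0.63, -0.23]]
[[0.055, 0.0], [0.111, 0.005], [0.166, 0.014], [0.222, 0.027], [0.278, 0.044], [0.333, 0.065], [0.387, 0.091], [0.439, 0.122], [0.49, 0.157], [0.538, 0.195]]
[[0.033, 0.031], [0.064, 0.063], [0.094, 0.097], [0.121, 0.134], [0.147, 0.171], [0.171, 0.211], [0.193, 0.252], [0.212, 0.294], [0.229, 0.338], [0.244, 0.383]]
```

View pics/side2.png

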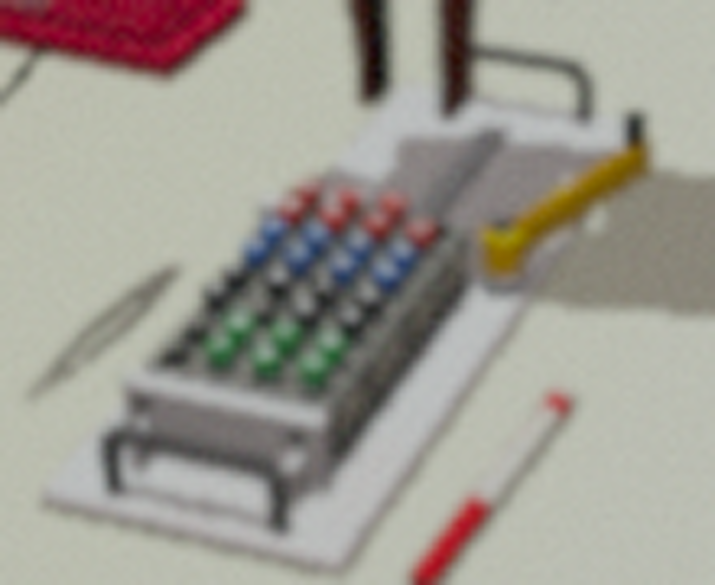

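The row is now tight against the stop: the green rack's front meets the stop block at about (230,390), and the arm is untouched at (490,250)–(640,155). Moving around outside the yellow arm with the jaws shut, then down.

Request:
{"op": "send_rows", "data": {
  "commands": [
    {"translation": [-0.1, -0.025, 0], "twist": [0, 0, 0]},
    {"translation": [-0.2, -0.05, 0], "twist": [0, 0, 0]},
    {"translation": [-0.3, -0.075, 0], "twist": [0, 0, 0]},
    {"translation": [-0.4, -0.1, 0], "twist": [0, 0, 0]},
    {"translation": [-0.5, -0.125, 0], "twist": [0, 0, 0]},
    {"translation": [-0.6, -0.15, 0], "twist": [0, 0, 0]},
    {"translation": [-0.7, -0.175, 0], "twist": [0, 0, 0]},
    {"translation": [-0.8, -0.2, 0], "twist": [0, 0, 0]},
    {"translation": [-0.9, -0.225, 0], "twist": [0, 0, 0]},
    {"translation": [-1.0, -0.25, 0], "twist": [0, 0, 0]}
  ],
  "grip": 1
}}

```text
t: 14.25
ee_pos: [484.1, -6.7, 262.7]
orientation: [2.337, 2.099, 0.0]
ft_force: [0.3, -1.0, -0.9]
width: 0.6
```

Request:
{"op": "send_rows", "data": {
  "commands": [
    {"translation": [-0.07, -0.02, 0], "twist": [0, 0, 0]},
    {"translation": [-0.143, -0.036, 0], "twist": [0, 0, 0]},
    {"translation": [-0.143, -0.036, -0.07], "twist": [0, 0, 0]},
    {"translation": [-0.143, -0.036, -0.14], "twist": [0, 0, 0]},
    {"translation": [-0.143, -0.036, -0.21], "twist": [0, 0, 0]},
    {"translation": [-0.143, -0.036, -0.28], "twist": [0, 0, 0]},
    {"translation": [-0.143, -0.036, -0.35], "twist": [0, 0, 0]},
    {"translation": [-0.143, -0.036, -0.42], "twist": [0, 0, 0]},
    {"translation": [-0.143, -0.036, -0.49], "twist": [0, 0, 0]},
    {"translation": [-0.143, -0.036, -0.55], "twist": [0, 0, 0]}
  ]
}}

```text
t: 15.25
ee_pos: [470.6, -10.0, 207.0]
orientation: [-2.337, -2.099, 0.0]
ft_force: [0.3, -0.3, 0.4]
width: 0.9
```

Request:
{"op": "send_rows", "data": {
  "commands": [
    {"translation": [0.099, -0.032, 0], "twist": [0, 0, 0]},
    {"translation": [0.154, -0.073, 0], "twist": [0, 0, 0]},
    {"translation": [0.212, -0.11, 0], "twist": [0, 0, 0]},
    {"translation": [0.274, -0.142, 0], "twist": [0, 0, 0]},
    {"translation": [0.339, -0.169, 0], "twist": [0, 0, 0]},
    {"translation": [0.4, -0.19, 0], "twist": [0, 0, 0]},
    {"translation": [0.454, -0.206, 0], "twist": [0, 0, 0]},
    {"translation": [0.511, -0.218, 0], "twist": [0, 0, 0]},
    {"translation": [0.57, -0.226, 0], "twist": [0, 0, 0]},
    {"translation": [0.63, -0.23, 0], "twist": [0, 0, 0]}
  ]
}}

```text
t: 16.25
ee_pos: [534.0, -33.1, 207.6]
orientation: [-2.337, -2.099, 0.0]
ft_force: [-1.2, 0.6, -0.3]
width: 0.3
```

Request:
{"op": "send_rows", "data": {
  "commands": [
    {"translation": [0.055, 0, 0], "twist": [0, 0, 0]},
    {"translation": [0.111, 0.005, 0], "twist": [0, 0, 0]},
    {"translation": [0.166, 0.014, 0], "twist": [0, 0, 0]},
    {"translation": [0.222, 0.027, 0], "twist": [0, 0, 0]},
    {"translation": [0.278, 0.044, 0], "twist": [0, 0, 0]},
    {"translation": [0.333, 0.065, 0], "twist": [0, 0, 0]},
    {"translation": [0.387, 0.091, 0], "twist": [0, 0, 0]},
    {"translation": [0.439, 0.122, 0], "twist": [0, 0, 0]},
    {"translation": [0.49, 0.157, 0], "twist": [0, 0, 0]},
    {"translation": [0.538, 0.195, 0], "twist": [0, 0, 0]}
  ]
}}

```text
t: 17.25
ee_pos: [587.9, -13.2, 207.7]
orientation: [2.337, 2.099, 0.0]
ft_force: [-0.7, 0.6, -0.2]
width: 0.5
```

Request:
{"op": "send_rows", "data": {
  "commands": [
    {"translation": [0.033, 0.031, 0], "twist": [0, 0, 0]},
    {"translation": [0.064, 0.063, 0], "twist": [0, 0, 0]},
    {"translation": [0.094, 0.097, 0], "twist": [0, 0, 0]},
    {"translation": [0.121, 0.134, 0], "twist": [0, 0, 0]},
    {"translation": [0.147, 0.171, 0], "twist": [0, 0, 0]},
    {"translation": [0.171, 0.211, 0], "twist": [0, 0, 0]},
    {"translation": [0.193, 0.252, 0], "twist": [0, 0, 0]},
    {"translation": [0.212, 0.294, 0], "twist": [0, 0, 0]},
    {"translation": [0.229, 0.338, 0], "twist": [0, 0, 0]},
    {"translation": [0.244, 0.383, 0], "twist": [0, 0, 0]}
  ]
}}

```text
t: 18.25
ee_pos: [611.9, 25.0, 207.7]
orientation: [2.337, 2.1, -0.001]
ft_force: [-3.4, -15.3, 0.9]
width: 0.3
```

Run:
```python
from h import *
from workcell import ctrl
o=ctrl.get_obs();p=np.load('p.npy');print(o['t'],o['ft_force'],o['ee_pos'],inv(p,[o['ee_pos']]))
d=ctrl.get_image('side');x,y,w,h=165,170,110,90
cv2.imwrite('pics/side3.png',cv2.resize(d['img'][y:y+h,x:x+w,::-1],None,fx=6.5,fy=6.5,interpolation=cv2.INTER_CUBIC))
```

```text
18.25 [ -3.40417194 -15.29080663   0.90736036] [611.90442628  25.031377   207.66963301] [[-38.63956723 -25.74237328]]
```

View pics/side3.png

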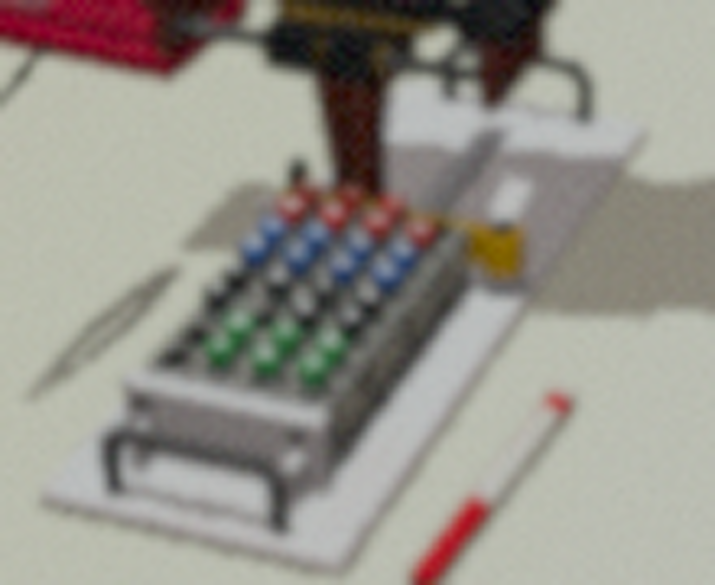

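The yellow bar now lies across behind the red rack, with its hub at (495,250) and thumb post at (298,172). The racks are still home. The reaction jumped from 1 N to 15 N, so the bar is on its limit. Backing off, lifting, then a last look.

Request:
{"op": "send_rows", "data": {
  "commands": [
    {"translation": [-0.003, -0.03, 0], "twist": [0, 0, 0]},
    {"translation": [-0.008, -0.08, 0], "twist": [0, 0, 0]},
    {"translation": [-0.016, -0.15, 0], "twist": [0, 0, 0]},
    {"translation": [-0.027, -0.25, 0], "twist": [0, 0, 0]},
    {"translation": [-0.037, -0.35, 0], "twist": [0, 0, 0]},
    {"translation": [-0.037, -0.35, 0.2], "twist": [0, 0, 0]},
    {"translation": [-0.037, -0.35, 0.4], "twist": [0, 0, 0]},
    {"translation": [-0.037, -0.35, 0.6], "twist": [0, 0, 0]},
    {"translation": [-0.037, -0.35, 0.8], "twist": [0, 0, 0]},
    {"translation": [-0.037, -0.35, 1.0], "twist": [0, 0, 0]}
  ]
}}

```text
t: 19.3
ee_pos: [607.9, -11.2, 308.5]
orientation: [-2.338, -2.099, 0.0]
ft_force: [1.1, 0.3, 0.3]
width: 0.1
```

Request:
{"op": "send_rows", "data": {
  "commands": [
    {"translation": [-0.01, -0.1, 0.05], "twist": [0, 0, 0]},
    {"translation": [-0.02, -0.2, 0.1], "twist": [0, 0, 0]},
    {"translation": [-0.03, -0.3, 0.15], "twist": [0, 0, 0]},
    {"translation": [-0.04, -0.4, 0.2], "twist": [0, 0, 0]},
    {"translation": [-0.05, -0.5, 0.25], "twist": [0, 0, 0]},
    {"translation": [-0.06, -0.6, 0.3], "twist": [0, 0, 0]},
    {"translation": [-0.07, -0.7, 0.35], "twist": [0, 0, 0]},
    {"translation": [-0.08, -0.8, 0.4], "twist": [0, 0, 0]},
    {"translation": [-0.09, -0.9, 0.45], "twist": [0, 0, 0]},
    {"translation": [-0.1, -1.0, 0.5], "twist": [0, 0, 0]}
  ]
}}

```text
t: 20.3
ee_pos: [598.0, -111.1, 358.1]
orientation: [2.337, 2.099, 0.0]
ft_force: [-0.2, 0.2, 0.1]
width: 0.7
```

Run:
```python
from h import *
from workcell import ctrl
o=ctrl.get_obs();print(o['t'],o['ft_force'],o['ee_pos'])
d=ctrl.get_image('top');a=d['img'][150:214,185:301,::-1]
e=ctrl.get_image('side')['img'][170:260,165:275,::-1]
a=cv2.resize(a,None,fx=4.5,fy=4.5,interpolation=cv2.INTER_CUBIC);e=cv2.resize(e,(352,288),interpolation=cv2.INTER_CUBIC)
c=np.zeros((580,522,3),np.uint8);c[:288,:522]=a;c[290:578,:352]=e
cv2.imwrite('pics/end.png',c)
```

```text
20.3 [-0.20265391  0.208512    0.12295883] [ 598.03100471 -111.08579736  358.12288509]
```

View pics/end.png

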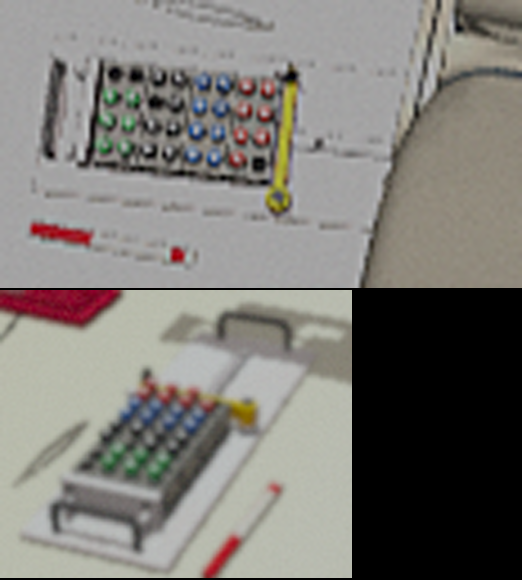

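The bar runs from (278,200) to (290,72) in the top view, parallel to the row's rear face and square across the rail. The row touches the stop at x≈92, and the robot is clear. Handing in.

```bash
python3 -c "
from workcell import ctrl
print(ctrl.close_job())"
```

```text
the job is handed in; nothing more can be done
None
```

I pushed the four racks home against the end stop as one train, swung the yellow arm across behind the last rack, and handed the job in at about 20 s of the 51 s. No verdict was reported.

- **Racks:** I pushed from behind at low height, with two fingertips straddling the rail. The force rose from about 2–3 N to 24 N with the finger front at tray x ≈ -15 mm; I expected -14. In the final pictures the row is tight against the stop, upright and square.
- **Retaining arm:** I swept it round with the jaws shut. The reaction jumped from about 1 N to 15 N at the end of its travel, and the finger position puts the arm within about 0.02 rad of its 1.571 limit. The last top view shows it square across the rail.
- **Surroundings:** The marker and forceps look unmoved in the final crops. I kept clear of the other bystanders but did not look at them again at the end. The gripper finished clear of everything, with about 0 N at the wrist.
- **Disagreement:** The tray fit disagreed with the side view by up to about 2 pixels, with a probable bias of about 1 mm along the rail. The contact forces agreed with the fit to within that, and no check failed.

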